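# Isolate the tagged line in a covered gas manifold

## Task

Before a hose is plugged into it, shut the tagged line of the purge-gas manifold box: push its sliding cover all the way back from the valves, find the one valve lever with a round tag on it and push it a quarter turn clockwise (seen from above) to its stop, then slide the cover fully shut again. Push gently with closed fingertips only: grip and lift nothing, do not lean hard on the stops, leave the other two levers open as they are, and do not disturb the things lying about.

Things in the scene. Friction and masses are not known exactly. Their poses are not given: they have to be found in the camera images.
- manifold: Grey metal box fixed to the bench, 240 (x) x 350 (y) mm, open on top, walls 76 mm high, 4 mm thick, cover rails on its sides 85 mm high. Origin: centre of its underside; x to its rear (away from the robot), y to its left. Front half: valve bay, three valves at x -40, y -94, -8, 78 mm, the tagged one at any of these. Rear half: header bay, contents under 50 mm. Couplers stick out 24 mm in front
- cover (a joint): slide of the flat aluminium cover, m: 0 = fully shut (stop; hides the valves), 0.116 = fully back over the header bay (stop). It moves along the manifold's x axis, stays where it is left and needs about 3 N. It starts shut or up to 12 mm open
- finger_cup (a point): centre of the mouth of the sunk finger cup in the middle of the cover, level with the cover's top, 80 mm above the bench; moves with the cover; at x = -60 mm of the manifold when shut, +56 mm when fully back. The cup is 46 mm along x, 96 mm along y, 12 mm deep, with a closed floor; a fingertip in it pushes the cover either way. The cover is 120 mm deep, 344 mm wide
- tagged_lever (a joint): turn of the tagged lever, rad: 0 = open (points to the front of the box, along its pipe), 1.571 = shut (stop; points to the left, +y of the box, square across its pipe); grows clockwise seen from above. It starts between 0 and 0.15, stays where it is left and needs about 6 N at its end
- tagged_valve: the small metal ball valve with the tagged lever; origin on the vertical turning axis of the lever, 12 mm above the bench; x and y axes along the manifold's. Its body and pipe run along x, 25 mm wide, and are at most 39 mm high; the stem and hub (18 mm thick) carry the lever
- tagged_end (a point): middle of the round metal tag (27 mm across, 3 mm thick, top 60 mm above the bench) on the tagged lever, 46 mm from its turning axis. The lever is a black bar 12 mm wide, 60 mm long from its axis, 49 to 57 mm above the bench; beside and below its outer half (30 mm or more from the axis) there is free room down to 36 mm above the bench
- plain_a_end (a point): point on a second lever, the same bar with no tag, 46 mm from its turning axis, level with its top (57 mm above the bench); it starts open, pointing to the front, and must stay so
- plain_b_end (a point): the same point on the third lever, also without a tag; it must stay open
- driver: screwdriver with a thick red handle, 184 mm long, 27 mm thick, lying along the left side of the box; origin at its middle underneath
- fork_clamp: flat steel clamping fork, 38x68x16 mm, lying by the right side of the box; origin at its middle underneath
- post_short: steel post 13 mm thick, 50 mm high, standing to the left of the box; origin at its foot
- post_tall: steel post 13 mm thick, 75 mm high, standing in front of the power supply to the left of the box; origin at its foot
- goggles: laser goggles with amber visor, 170x160x49 mm, at the front left; origin under their middle

How it is judged:
On the way, in this order (a step that is already met when the one before it is completed fails the run):
1. the cover is pushed back off the valves (value of joint cover above 0.106 m), for 0.1 s.
2. the tagged lever is pushed shut (value of joint tagged_lever above 1.47 rad), for 0.1 s.
At the end, for the whole second after the job is handed in: The tagged lever is shut to within 0.1 rad of its stop (above 1.47), the cover is shut again to within 6 mm of its stop, and the ends of the two plain levers are within 10 mm of where they were (value of joint tagged_lever above 1.47 rad and value of joint cover below 0.006 m and distance of each of plain_a_end, plain_b_end from where it was at the start of the episode below 0.01 m); the robot touches nothing.
It fails at once if a plain lever is pushed more than 12 mm (distance of any of plain_a_end, plain_b_end from where it was at the start of the episode above 0.012 m).
It fails at once if the manifold, its cover or a lever is gripped or shoved with more than 40 N (contact force between the fingers and manifold above 40 N or contact force between the fingers and tagged_valve above 40 N).
It fails at once if a thing lying about is moved or lifted by more than 15 mm (distance of any of driver, fork_clamp, post_short, post_tall, goggles from where it was at the start of the episode above 0.015 m).
It also fails if it takes over 64 s, if anything falls off the work surface, if the arm or the gripper's body presses on something with over 40 N, if the wrist force passes 120 N, or if a joint passes its speed limit or range.

## Robot

A 6-joint arm with a two-finger parallel gripper is mounted at the origin on a cart in front of the work surface, level with it; the furniture and walls round the work are solid. World frame = base frame: x ahead of the robot, y to its left, z up, the work surface at z = 0. Lengths are in m, angles in rad, forces in N, time in s.
With the tool pointing down it reaches from about 0.3 to 0.875 m from the base axis. Payload 6.4 kg.
Tool frame: the origin (TCP) lies on the centre line of the jaws, within the pads' length; the fingertips stand 19 mm ahead of it and the grasp point (between the pads) is the TCP; z points along the fingers, y is the line along which they close (so a half turn about z gives the same grasp; the last joint's range is limited). The gripper opens to 85 mm and grips with 20 to 120 N. Pads are 22 mm wide; open, the fingers measure 114 mm over their backs; the gripper's body (76 mm by 85 mm) begins 54 mm behind the grasp point. The pads swing forward as they close: fully open they stand 13 mm farther back than shut.
Start: joints at [-1.417, 0.181, 1.607, -0, 1.354, -0.206], TCP at [0.202, -0.538, 0.219] pointing down, gripper open.
Joint ranges: [-2.99, 2.99], [-0.89, 2.07], [0.3, 2.58], [-1.14, 4.28], [0, 2.63], [-3.12, 3.12]. Speed limits (rad/s): [2.57, 2.57, 3.01, 3.14, 3.14, 3.14].

## Interface

Orientations are given as a 3x3 rotation matrix whose columns are the frame's x, y, z axes.
In Python, from workcell import manip, viewer gives the robot as it stands.
- The arm moves only by the tool jog_arm, never from a script. Its argument "targets" is a list of rows, each a list of 2 entries, a list of its own where there are three numbers: the shift along the tool's x, y, z in cm, then the turn about the tool's z in degrees. In form: [[[tx, ty, tz], twist], ...]. A call has 1 to 20 rows; each row shifts and turns the commanded pose from where the row before left it, along the tool's axes as they then stand; what a row does not reach is not made up. A row lasts 1/10 s, in which the tool goes at most 50 mm and 8.59 degrees, less where a joint would pass 70% of its speed; a pose out of reach is approached as far as the arm can. A call is refused whole if a number of a shift passes 5 or a number of a turn 8.59, either way. A call with a gripper value outside its range is refused whole. "grip" is the opening, from 0 (shut) to 1 (fully open), set as the call begins (left out, the last holds). The fingers move at their own pace and stop on an object; "newtons" is the grip in N (left out, the last holds). Time passes only in rows, so rows that do not move let the fingers close. It gives the time, the measured TCP pose, the force, the opening and the grip force at its end, in the units of the state.
- manip.sense(): the state, without advancing time (a new reading comes with each control period).
- viewer.get_image(name): name is "side" or "top" or "wrist"; returns (picture, depth): 384x512x3 uint8, red, green, blue; 384x512 float32, m along the optical axis (not along the pixel's ray), 0 where there is no reading.
- viewer.camera_params(name): a dict with "intrinsics" (3x3 intrinsics, pixels), "world_to_cam" (4x4, takes a point from world to camera coordinates); the wrist camera has in their place "T_tool_cam" (4x4, takes a point from camera to tool coordinates, whose origin is the TCP and whose axes are the flange's). Camera axes: x right, y down, z forward; pixel columns grow to the right and rows downward; lengths in m; the calibration is good to about 2 mm. A picture is of the moment at which its call begins: read the wrist's pose just before it. camera_params takes no time and is no camera call.
- manip.hand_in(): hands the job in; it is judged then, once.
The state is a dict: "time": time; "qpos": joint angles; "joint_velocities": joint speeds; "joint_efforts": joint torques, N m; "tool_pos": TCP position; "tool_rot": TCP orientation; "ft_force": force on the tool from outside, world axes, zero at the start; "moment": the same for the moment, N m; "finger_gap": opening from 0.0 (shut) to 1.0 (fully open); "gripper_force": force on a finger pad.
Only numpy, scipy, OpenCV 4.12 (cv2) and the standard library are available. Lean on these libraries where they do the work, as an engineer would, in place of code of your own. Each camera call takes 0.05 s, during which the arm holds its last target. There are 200 camera calls.

## Working session

There is one attempt and no reset: what is moved stays moved. The work goes in short steps, Python scripts to look and compute and a tool call to move; the robot and the scene stay as the last step left them, time stands still between calls to the robot, and variables do not carry over. Pictures are saved under pics/ and viewed, at most 10 in all, crops included, and the job is handed in when it is done.

Besides the shell and the picture viewer there is one more tool, called after "Emit:" as a command line: name --argument value ..., lists and objects as JSON in quotes. jog_arm: Moves the arm, as the interface text tells. Its arguments: {"type":"object","properties":{"targets":{"type":"array"},"grip":{"type":"number"},"newtons":{"type":"number"}},"required":["targets"]}

```bash
mkdir -p pics; cat > h.py <<'E'
import numpy as np,cv2
from workcell import manip,viewer
def grab(n):
    s=manip.sense(); im,d=viewer.get_image(n); p=viewer.camera_params(n); K=np.array(p["intrinsics"])
    if n=="wrist":
        T=np.eye(4);T[:3,:3]=s["tool_rot"];T[:3,3]=s["tool_pos"]; M=T@np.array(p["T_tool_cam"])
    else: M=np.linalg.inv(np.array(p["world_to_cam"]))
    return im,d,K,M
def cloud(d,K,M):
    v,u=np.mgrid[:d.shape[0],:d.shape[1]]
    P=np.stack([(u-K[0,2])/K[0,0]*d,(v-K[1,2])/K[1,1]*d,d],-1)
    return P@M[:3,:3].T+M[:3,3]
def plane(u,v,z,K,M):
    r=M[:3,:3]@np.array([(u-K[0,2])/K[0,0],(v-K[1,2])/K[1,1],1]); return M[:3,3]+r*(z-M[2,3])/r[2]
def save(im,f): cv2.imwrite("pics/"+f,cv2.cvtColor(im,cv2.COLOR_RGB2BGR))
E
python3 - <<'E'
from h import *
ims=[]
for n in("top","side"):
    im,d,K,M=grab(n); ims.append(im); np.savez(n+".npz",im=im,d=d,K=K,M=M)
    P=cloud(d,K,M); print(n,M[:3,3].round(3),M[:3,2].round(2))
    if n=="top":
        m=(abs(P[...,2]-.08)<.012)&(d>0); print(m.sum()); cv2.imwrite("m.png",m*255)
    save(im,n+".png")
s=manip.sense();print(s["time"],s["tool_rot"],s["finger_gap"])
E
```

```text
top [ 0.268 -0.037  1.5  ] [ 0.18  0.01 -0.98]
6112
side [ 0.853 -0.664  0.746] [-0.3   0.65 -0.7 ]
0.1 [[ 9.35955510e-01  3.52118208e-01 -2.25499318e-04]
 [ 3.52118098e-01 -9.35954185e-01  1.61529758e-03]
 [ 3.57718660e-04 -1.59124906e-03 -9.99998670e-01]] 1.0004476436844765[ WARN:0@2.534] global loadsave.cpp:1063 imwrite_ Unsupported depth image for selected encoder is fallbacked to CV_8U.
```

View pics/top.png

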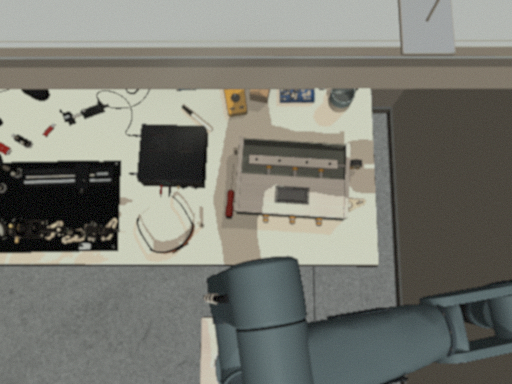

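View pics/side.png

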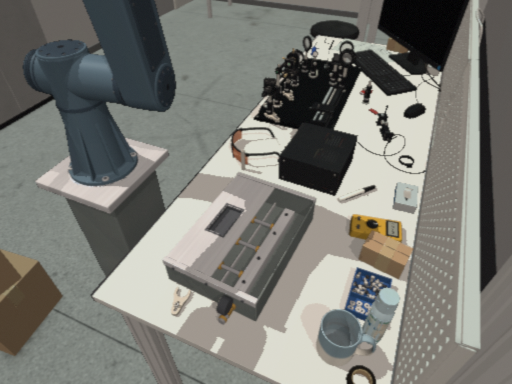

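The top view shows the box at about px (238-350, 138-220), with the dark cup at (292,195). The side view shows the cup at (225,220). The cover is near shut. Next I measure the cup and the yaw.

```bash
python3 - <<'E'
from h import *
def blob(n,x0,y0,x1,y1):
    z=np.load(n+".npz"); g=cv2.cvtColor(z["im"],cv2.COLOR_RGB2GRAY)
    c=g[y0:y1,x0:x1]; t,m=cv2.threshold(c,0,255,cv2.THRESH_BINARY_INV+cv2.THRESH_OTSU)
    cs,_=cv2.findContours(m,0,2); k=max(cs,key=cv2.contourArea)+np.array([x0,y0])
    q=cv2.boxPoints(cv2.minAreaRect(k)); W=np.array([plane(*p,.08,z["K"],z["M"]) for p in q])
    print(n,t,cv2.contourArea(k),W[:,:2].round(4).tolist(),W.mean(0).round(4)); 
    print(" sides",np.linalg.norm(W-np.roll(W,1,0),axis=1).round(3))
blob("top",268,180,316,209); blob("side",200,198,250,242)
z=np.load("top.npz"); P=cloud(z["d"],z["K"],z["M"])
m=((abs(P[...,2]-.081)<.008)&(z["d"]>0)&(P[...,0]>.3)).astype(np.uint8)
m[:,:232]=0; m[:,355:]=0; m[:130]=0; m[225:]=0
Q=P[m>0][:,:2]; r=cv2.minAreaRect(Q.astype(np.float32)); print(r); print(cv2.boxPoints(r).round(3).tolist())
# edge fits: left / right rails per row, front edge per column
ys=np.where(m.any(1))[0]
for f in (min,max):
    e=np.array([P[v,f(np.where(m[v])[0])] for v in ys]); e=e[4:-4]
    print(np.polyfit(e[:,0],e[:,1],1), np.median(e,0).round(3))
c=np.arange(250,340); e=np.array([P[np.where(m[:,u])[0].max(),u] for u in c if m[:,u].any()]); print("front",np.polyfit(e[:,1],e[:,0],1),np.median(e,0))
im=z["im"]; save(cv2.resize(im[125:235,180:380],(800,440),interpolation=cv2.INTER_CUBIC),"topc.png")
E
```

```text
top 126.0 512.0 [[0.558, -0.0756], [0.558, -0.183], [0.5036, -0.1821], [0.5035, -0.0754]] [ 0.5308 -0.129   0.08  ]
 sides [0.054 0.107 0.054 0.107]
side 135.0 633.5 [[0.4988, -0.1767], [0.5008, -0.0528], [0.5604, -0.0768], [0.5537, -0.1948]] [ 0.5284 -0.1253  0.08  ]
 sides [0.058 0.124 0.064 0.118]
((0.5887237191200256, -0.13798488676548004), (0.3748258054256439, 0.2425350546836853), 86.3052749633789)
[[0.4560000002384186, -0.31700000166893005], [0.6980000138282776, -0.3330000042915344], [0.722000002861023, 0.04100000113248825], [0.47999998927116394, 0.05700000002980232]]
[0.00894375 0.03844452] [0.586 0.045 0.085]
[-2.04637746e-04 -3.04723510e-01] [ 0.586 -0.306  0.085]
front [0.06391561 0.47797808] [ 0.46882028 -0.13613258  0.079731  ]
```

View pics/topc.png

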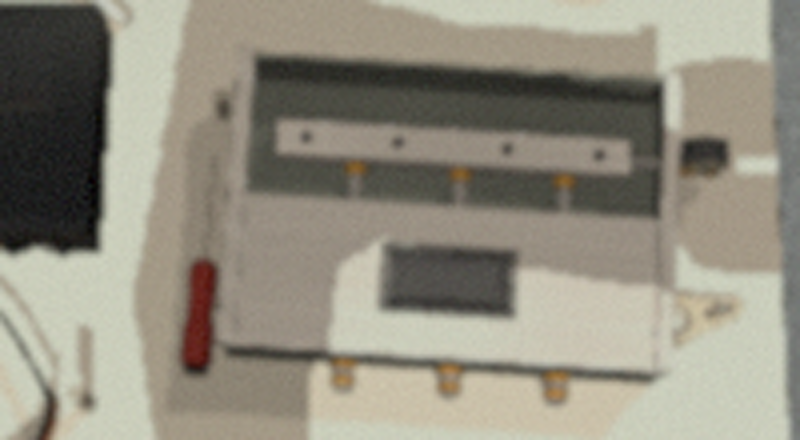

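The crop confirms the cup at about (450,280) and a dark gap at the cover's front edge, so the cover is slightly open. Box yaw is about -3.7°, with its centre near (0.589,-0.135) and the cup near (0.530,-0.13). The screwdriver lies on the left and the fork clamp at the front right. I'll move above the front of the box with the fingers closed.

Emit:
jog_arm --targets '[[[1.5,-1,-0.1],0],[[2.8,-1.9,-0.2],0],[[3,-2,-0.2],0],[[3,-2,-0.2],0],[[3,-2,-0.2],0],[[3,-2,-0.2],0],[[3,-2,-0.2],0],[[3,-2,-0.2],0],[[3,-2,-0.2],0],[[3,-2,-0.2],0],[[3,-2,-0.2],0],[[3,-2,-0.2],0],[[3,-2,-0.2],0],[[2.8,-1.9,-0.2],0],[[2,-1.2,0],0],[[0,0,0],8.1],[[0,0,0],8.1],[[0,0,0],8.1],[[0,0,0],0],[[0,0,0],0]]' --grip 0 --newtons 20

```text
time: 2.1
tool_pos: [0.4976, -0.1272, 0.2463]
tool_rot: [[0.998, -0.06, -0.0], [-0.06, -0.998, 0.0], [-0.0, -0.0, -1.0]]
ft_force: [-0.1, -0.3, -0.6]
finger_gap: -0.003
gripper_force: 0.0
```

```bash
python3 - <<'E'
from h import *
im,d,K,M=grab("wrist"); np.savez("w1.npz",im=im,d=d,K=K,M=M); save(im,"w1.png")
s=manip.sense(); print(s["time"],s["tool_pos"],s["tool_rot"],s["finger_gap"],s["ft_force"])
print(M.round(3))
g=cv2.cvtColor(im,cv2.COLOR_RGB2GRAY); P=cloud(d,K,M)
for r in range(0,384,48): print([tuple(P[r,c].round(3)) for c in range(0,512,100)])
E
```

```text
2.15 [ 0.49771388 -0.12741506  0.24640455] [[ 9.98159083e-01 -6.06499288e-02 -1.74861402e-04]
 [-6.06498862e-02 -9.98159072e-01  2.39678133e-04]
 [-1.89075957e-04 -2.28631581e-04 -9.99999956e-01]] 0.0037729690263649976 [-0.41143898  0.05824341 -0.13361455]
[[-0.06  -0.964 -0.26   0.562]
 [-0.998  0.058  0.015 -0.131]
 [ 0.     0.26  -0.966  0.4  ]
 [ 0.     0.     0.     1.   ]]
[(np.float64(0.682), np.float64(0.144), np.float64(-0.001)), (np.float64(0.673), np.float64(0.033), np.float64(0.005)), (np.float64(0.658), np.float64(-0.078), np.float64(0.041)), (np.float64(0.652), np.float64(-0.175), np.float64(0.042)), (np.float64(0.646), np.float64(-0.271), np.float64(0.042)), (np.float64(0.631), np.float64(-0.339), np.float64(0.085))]
[(np.float64(0.634), np.float64(0.157), np.float64(-0.002)), (np.float64(0.625), np.float64(0.038), np.float64(0.013)), (np.float64(0.62), np.float64(-0.068), np.float64(0.007)), (np.float64(0.613), np.float64(-0.178), np.float64(0.007)), (np.float64(0.606), np.float64(-0.287), np.float64(0.006)), (np.float64(0.601), np.float64(-0.402), np.float64(-0.001))
[... 1453 characters left out ...]
), np.float64(0.234), np.float64(0.0)), (np.float64(0.328), np.float64(0.101), np.float64(-0.002)), (np.float64(0.505), np.float64(-0.108), np.float64(0.305)), (np.float64(0.508), np.float64(-0.139), np.float64(0.312)), (np.float64(-0.179), np.float64(-0.63), np.float64(-0.748)), (np.float64(0.089), np.float64(-0.68), np.float64(-0.312))]
[(np.float64(-0.305), np.float64(0.981), np.float64(-0.754)), (np.float64(0.51), np.float64(-0.09), np.float64(0.333)), (np.float64(0.514), np.float64(-0.115), np.float64(0.339)), (np.float64(0.513), np.float64(-0.136), np.float64(0.339)), (np.float64(0.503), np.float64(-0.162), np.float64(0.329)), (np.float64(-0.03), np.float64(-0.681), np.float64(-0.29))]
```

View pics/w1.png

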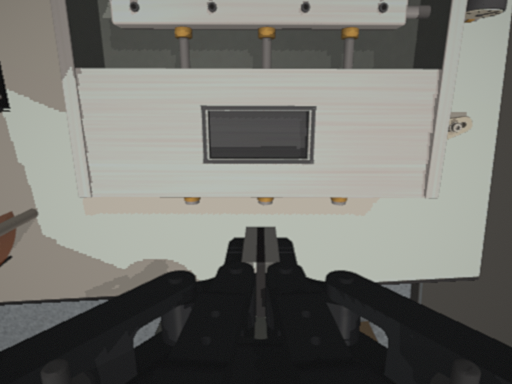

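The wrist view shows the cup at px (203-315, 106-163), the cover at (75-440, 68-197) and the fingers at (262,240). Next I get the exact cup, rail and edge positions.

```bash
python3 - <<'E'
from h import *
z=np.load("w1.npz"); im,d,K,M=[z[k] for k in("im","d","K","M")]; P=cloud(d,K,M)
q=[plane(*p,.08,K,M) for p in[(203,107),(315,107),(314,162),(204,162)]]
print(np.array(q).round(4)[:,:2].tolist(),np.mean(q,0).round(4))
m=(abs(P[...,2]-.08)<.005)&(P[...,0]>.42)&(P[...,0]<.62)&(abs(P[...,1]+.13)<.2)
fl=(P[...,2]>.06)&(P[...,2]<.073)&(np.mgrid[:384,:512][0]<170)&(np.mgrid[:384,:512][0]>100)&(abs(np.mgrid[:384,:512][1]-259)<70)
print("floor",P[fl].min(0),P[fl].max(0),fl.sum())
c=[u for u in range(100,425) if m[:,u].any()]
for f,n in((max,"front"),(min,"back")):
    e=np.array([P[f(np.where(m[:,u])[0]),u] for u in c]); p=np.polyfit(e[:,1],e[:,0],1); print(n,p,np.polyval(p,-.13))
r=[v for v in range(80,190)]
hi=(P[...,2]>.075)&(P[...,2]<.09)&(abs(P[...,1]+.13)<.22)
for f in(min,max):
    e=np.array([P[v,f(np.where(hi[v])[0])] for v in r]); p=np.polyfit(e[:,0],e[:,1],1); print("rail",p,np.polyval(p,.53),np.median(e[:,2]))
E
```

```text
[[0.5578, -0.0773], [0.5515, -0.1815], [0.4996, -0.1797], [0.506, -0.0729]] [ 0.5287 -0.1279  0.08  ]
floor [ 0.50268495 -0.1765337   0.06410851] [ 0.55351407 -0.07775816  0.07298503] 4622
front [0.06513153 0.47577256] 0.4673054594585716
back [0.06122735 0.59625492] 0.5882953623594691
rail [-0.06185246  0.08298337] 0.05020156826264231 0.0838708465514055
rail [-0.06282057 -0.27141054] -0.30470543568155656 0.0841621458570648
```

Emit:
jog_arm --targets '[[[1.5,0,2],0],[[1.6,0,3],0],[[0,0,3],0],[[0,0,3],0],[[0,0,2],0],[[0,0,1.2],0],[[0,0,0.7],0],[[0,0,0.4],0],[[0,0,0],0],[[0,0,0],0]]'

```text
time: 3.15
tool_pos: [0.5295, -0.1302, 0.0945]
tool_rot: [[0.998, -0.064, 0.002], [-0.064, -0.998, -0.001], [0.002, 0.001, -1.0]]
ft_force: [-0.5, -0.5, 0.1]
finger_gap: 0.001
gripper_force: 0.0
```

Emit:
jog_arm --targets '[[[0,0,0.3],0],[[0.5,0,0],0],[[0.5,0,0],0],[[0.5,0,0],0],[[0.8,0,0],0],[[0.8,0,0],0],[[0.8,0,0],0],[[0.8,0,0],0],[[0.8,0,0],0],[[0.8,0,0],0],[[0.8,0,0],0],[[0.8,0,0],0],[[0.8,0,0],0],[[0.8,0,0],0],[[0.6,0,0],0],[[0.4,0,0],0]]'

```text
time: 4.75
tool_pos: [0.6342, -0.1367, 0.0905]
tool_rot: [[0.998, -0.064, 0.0], [-0.064, -0.998, -0.0], [0.0, 0.0, -1.0]]
ft_force: [0.1, 0.2, 0.2]
finger_gap: -0.003
gripper_force: 0.0
```

Emit:
jog_arm --targets '[[[0,0,0],0],[[0.3,0,0],0],[[0.3,0,0],0],[[0.2,0,0],0],[[0,0,0],0]]'

```text
time: 5.25
tool_pos: [0.6419, -0.1372, 0.0906]
tool_rot: [[0.998, -0.064, 0.0], [-0.064, -0.998, -0.0], [0.0, 0.0, -1.0]]
ft_force: [0.7, 0.3, 0.0]
finger_gap: 0.001
gripper_force: 0.0
```

```bash
python3 - <<'E'
from h import *
for n in ("side","top"):
    im,d,K,M=grab(n); np.savez(n+"2.npz",im=im,d=d,K=K,M=M)
    if n=="side": save(cv2.resize(im[150:330,130:350],(733,600),interpolation=cv2.INTER_CUBIC),"s2.png")
s=manip.sense();print(s["time"],s["tool_pos"],s["ft_force"])
E
```

```text
5.35 [ 0.64158833 -0.13712595  0.09048319] [-0.20236937 -0.1645517  -0.6809183 ]
```

View pics/s2.png

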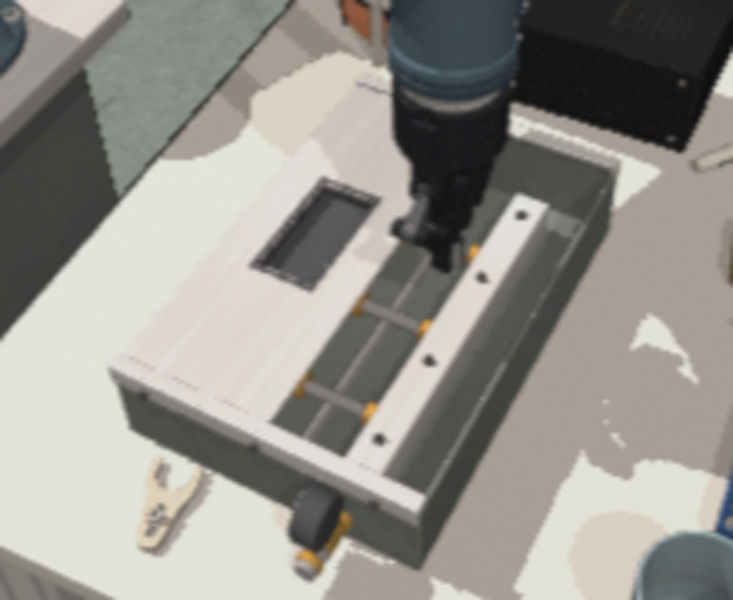

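The cover has not moved: the cup is still at about (315,235) and the fingertip at (445,265) passed over it. The tip must sit higher than I assumed, so I'll measure it.

```bash
python3 - <<'E'
from h import *
z=np.load("side2.npz"); P=cloud(z["d"],z["K"],z["M"]); d=z["d"]; z0=np.load("side.npz"); 
ch=(abs(d-z0["d"])>.015)&(d>0)
for v in range(205,236,2):
    us=[u for u in range(240,290) if ch[v,u]]
    if us: print(v,us[0],us[-1],P[v,us[0]].round(3),P[v,us[len(us)//2]].round(3),P[v,us[-1]].round(3))
w=np.load("w1.npz"); Q=cloud(w["d"],w["K"],w["M"])
for v in range(222,262,4): print(v,[Q[v,u].round(3).tolist() for u in(252,262,272)])
E
```

```text
205 252 275 [ 0.628 -0.177  0.216] [ 0.65  -0.162  0.211] [ 0.654 -0.106  0.163]
207 252 274 [ 0.629 -0.179  0.212] [ 0.649 -0.165  0.208] [ 0.653 -0.109  0.158]
209 253 274 [ 0.631 -0.179  0.207] [ 0.65  -0.162  0.199] [ 0.655 -0.112  0.156]
211 253 273 [ 0.633 -0.182  0.205] [ 0.649 -0.164  0.195] [ 0.653 -0.113  0.148]
213 252 271 [ 0.633 -0.186  0.203] [ 0.648 -0.167  0.191] [ 0.652 -0.125  0.153]
215 248 270 [ 0.625 -0.19   0.197] [ 0.632 -0.147  0.159] [ 0.652 -0.13   0.151]
217 247 270 [ 0.625 -0.196  0.196] [ 0.646 -0.18   0.19 ] [ 0.653 -0.132  0.147]
219 247 269 [ 0.626 -0.198  0.193] [ 0.648 -0.19   0.194] [ 0.651 -0.132  0.138]
221 249 269 [ 0.63  -0.197  0.187] [ 0.649 -0.187  0.185] [ 0.652 -0.134  0.134]
223 254 269 [ 0.637 -0.186  0.173] [ 0.65  -0.171  0.164] [ 0.651 -0.132  0.126]
225 259 268 [ 0.646 -0.179  0.164] [ 0.646 -0.15   0.134] [ 0.65  -0.136  0.122]
227 259 268 [ 0.634 -0.15   0.122] [ 0.645 -0.148  0.125] [ 0.651 -0.137  0.116]
229 259 268 [ 0.633 -0.149  0.114] [ 0.646 -0.15   0.12 ] [ 0.65  -0.135  0.107]
231 262 266 [ 0.641 -0.15   0.111] [ 0.646 -0.1
[... 178 characters left out ...]
137, 0.0]]
226 [[0.406, -0.111, 0.0], [0.404, -0.124, -0.001], [0.404, -0.137, -0.001]]
230 [[0.508, -0.124, 0.266], [0.508, -0.128, 0.266], [0.507, -0.133, 0.265]]
234 [[0.508, -0.124, 0.27], [0.507, -0.128, 0.27], [0.507, -0.133, 0.27]]
238 [[0.508, -0.124, 0.274], [0.508, -0.128, 0.275], [0.507, -0.132, 0.274]]
242 [[0.507, -0.124, 0.277], [0.508, -0.128, 0.278], [0.507, -0.132, 0.277]]
246 [[0.508, -0.125, 0.282], [0.508, -0.128, 0.282], [0.507, -0.132, 0.281]]
250 [[0.508, -0.125, 0.285], [0.507, -0.128, 0.285], [0.507, -0.132, 0.285]]
254 [[0.508, -0.125, 0.288], [0.507, -0.128, 0.288], [0.507, -0.132, 0.288]]
258 [[0.508, -0.125, 0.293], [0.508, -0.128, 0.292], [0.508, -0.132, 0.292]]
```

Both views agree: the closed tips sit about 16-17 mm above the reported TCP, not 19 mm ahead of it. So I add about 3.5 cm of descent. I'll go back over the cup and lower gently.

Emit:
jog_arm --targets '[[[-1,0,0],0],[[-2,0,0],0],[[-2.5,0,0],0],[[-2.5,0,0],0],[[-2,0,0],0],[[-1.2,0,0],0],[[0,0,0],0],[[0,0,0],0],[[0,0,0.6],0],[[0,0,0.6],0],[[0,0,0.6],0],[[0,0,0.5],0],[[0,0,0.3],0],[[0,0,0.3],0],[[0,0,0.2],0],[[0,0,0],0]]'

```text
time: 6.95
tool_pos: [0.5297, -0.1299, 0.0593]
tool_rot: [[0.998, -0.064, -0.0], [-0.064, -0.998, 0.0], [-0.0, -0.0, -1.0]]
ft_force: [-0.1, 0.6, -0.7]
finger_gap: -0.002
gripper_force: 0.0
```

```bash
cat > tip.py <<'E'
from h import *
im,d,K,M=grab("side"); z0=np.load("side.npz"); P=cloud(d,K,M)
s=manip.sense(); T=s["tool_pos"]; print(s["time"],T,s["ft_force"])
f=(np.linalg.norm(P[...,:2]-T[:2],axis=-1)<.022)&(z0["d"]-d>.012)&(d>0)&(P[...,2]<T[2]+.06)
Q=P[f]; o=Q[:,2].argsort()[:8]; print("tip",Q[o].round(3).tolist())
E
python3 tip.py
```

```text
7.0 [ 0.52988786 -0.12999276  0.05948026] [-0.73953688  0.43880201  0.32375871]
tip [[0.533, -0.14, 0.077], [0.536, -0.135, 0.078], [0.532, -0.143, 0.08], [0.538, -0.133, 0.08], [0.535, -0.138, 0.08], [0.539, -0.129, 0.081], [0.534, -0.141, 0.082], [0.532, -0.142, 0.083]]
```

Emit:
jog_arm --targets '[[[0,0,0.2],0],[[0,0,0.2],0],[[0,0,0],0],[[0.4,0,0],0],[[0.4,0,0],0],[[0.4,0,0],0],[[0.4,0,0],0],[[0.4,0,0],0],[[0.4,0,0],0]]'

```text
time: 7.9
tool_pos: [0.5543, -0.1316, 0.0558]
tool_rot: [[0.998, -0.064, 0.0], [-0.064, -0.998, -0.0], [0.0, 0.0, -1.0]]
ft_force: [-2.6, -0.4, 5.7]
finger_gap: -0.002
gripper_force: 2.8
```

Emit:
jog_arm --targets '[[[0.4,0,-0.1],0],[[0.6,0,0],0],[[0.8,0,0],0],[[0.8,0,0],0],[[0.8,0,0],0],[[0.8,0,0],0],[[0.8,0,0],0],[[0.8,0,0],0],[[0.6,0,0],0],[[0.6,0,0],0],[[0.5,0,0],0],[[0.4,0,0],0],[[0,0,0],0]]'

```text
time: 9.2
tool_pos: [0.6334, -0.1368, 0.0566]
tool_rot: [[0.998, -0.064, 0.001], [-0.064, -0.998, -0.0], [0.001, 0.0, -1.0]]
ft_force: [-0.8, 0.6, -0.0]
finger_gap: -0.005
gripper_force: 0.3
```

Emit:
jog_arm --targets '[[[0.5,0,0],0],[[0.4,0,0],0],[[0.3,0,0],0],[[0.3,0,0],0],[[0.3,0,0],0],[[0.2,0,0],0]]'

```text
time: 9.8
tool_pos: [0.653, -0.138, 0.0566]
tool_rot: [[0.998, -0.064, 0.0], [-0.064, -0.998, -0.0], [0.0, 0.0, -1.0]]
ft_force: [-2.0, 0.5, 0.1]
finger_gap: -0.002
gripper_force: 1.3
```

Emit:
jog_arm --targets '[[[0.2,0,0],0],[[0.2,0,0],0],[[0,0,0],0]]'

```text
time: 10.1
tool_pos: [0.6565, -0.1382, 0.0565]
tool_rot: [[0.998, -0.064, -0.001], [-0.064, -0.998, -0.0], [-0.001, 0.0, -1.0]]
ft_force: [-4.3, 0.6, 1.3]
finger_gap: 0.002
gripper_force: 2.1
```

Emit:
jog_arm --targets '[[[0.15,0,0],0],[[0,0,0],0]]'

```text
time: 10.3
tool_pos: [0.6565, -0.1382, 0.0565]
tool_rot: [[0.998, -0.064, -0.004], [-0.064, -0.998, 0.0], [-0.004, -0.0, -1.0]]
ft_force: [-9.7, 0.3, 5.2]
finger_gap: 0.001
gripper_force: 5.1
```

At the stop (about 10 N). Back off, lift, and look into the bay.

Emit:
jog_arm --targets '[[[-0.5,0,0],0],[[-0.5,0,0],0],[[0,0,-2],0],[[0,0,-3],0],[[0,0,-4],0],[[-2,0,-4],0],[[-3,0,-4],0],[[-4,0,-2],0],[[-4,0,-1],0],[[-3,0,0],0],[[-1,0,0],0],[[0,0,0],0],[[0,0,0],0]]'

```text
time: 11.6
tool_pos: [0.4794, -0.1269, 0.2567]
tool_rot: [[0.998, -0.064, 0.001], [-0.064, -0.998, -0.0], [0.001, 0.0, -1.0]]
ft_force: [0.1, -0.4, -0.5]
finger_gap: -0.003
gripper_force: 0.0
```

```bash
python3 - <<'E'
from h import *
im,d,K,M=grab("wrist"); np.savez("w2.npz",im=im,d=d,K=K,M=M); save(im,"w2.png"); print(manip.sense()["tool_pos"],manip.sense()["time"])
E
```

```text
[ 0.47952981 -0.1268989   0.25648057] 11.65
```

View pics/w2.png

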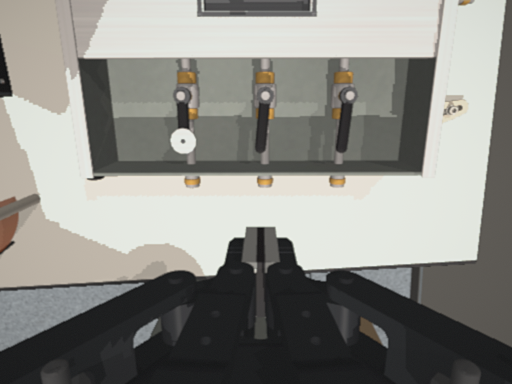

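The left valve (+y) carries the tag: tag at (183,141), hub at (182,96). The plain levers are at (262,130) and (345,125). Compute their positions.

```bash
python3 - <<'E'
from h import *
z=np.load("w2.npz"); im,d,K,M=[z[k] for k in("im","d","K","M")]; P=cloud(d,K,M)
g=cv2.cvtColor(im,cv2.COLOR_RGB2GRAY)[122:160,165:200]; cs,_=cv2.findContours((g>170).astype(np.uint8),0,2)
k=max(cs,key=cv2.contourArea); (c,r)=cv2.minEnclosingCircle(k); u,v=c[0]+165,c[1]+122; T=plane(u,v,.06,K,M); print("tag",u,v,r,T)
print("depth tag",np.median(P[int(v)-4:int(v)+5,int(u)-4:int(u)+5].reshape(-1,3),0))
for n,p in(("hub",(182,96)),("hubm",(265,96)),("hubr",(348,96))): print(n,P[p[1],p[0]].round(4),plane(*p,.06,K,M).round(4))
a=.0636; R=np.array([[np.cos(a),-np.sin(a)],[np.sin(a),np.cos(a)]]).T # box x=(cos,-sin)
R=np.array([[np.cos(a),np.sin(a)],[-np.sin(a),np.cos(a)]]) # cols: box x, box y
hub=plane(182,96,.06,K,M)[:2]; print("tag-hub in box",R.T@(T[:2]-hub))
# box origin from rails & known geometry: hub - R@(-.04,.078)
print("origin",hub-R@[-.04,.078], "mid",plane(265,96,.06,K,M)[:2]-R@[-.04,-.008])
s=manip.sense()["tool_pos"][:2]; print("tag rel tool, box axes",R.T@(T[:2]-s),"hub rel",R.T@(hub-s))
m=(P[...,2]>.07)&(P[...,1]>-.3)&(P[...,0]>.45)&(P[...,0]<.52); e=[P[np.where(m[:,u])[0].max(),u] for u in range(120,400,40) if m[:,u].any()]; print(np.array(e).round(3).tolist())
E
```

```text
tag 182.56521797180176 141.04347801208496 13.04915714263916 [ 0.50668104 -0.04720686  0.06      ]
depth tag [ 0.50678215 -0.04661409  0.05902089]
hub [ 0.5519 -0.0521  0.0591] [ 0.5519 -0.0523  0.06  ]
hubm [ 0.5465 -0.1361  0.0604] [ 0.5465 -0.1361  0.06  ]
hubr [ 0.5411 -0.2205  0.0582] [ 0.5411 -0.22    0.06  ]
tag-hub in box [-0.04546871  0.00219881]
origin [ 0.58687974 -0.13267567] mid [ 0.58694694 -0.13069393]
tag rel tool, box axes [0.02203134 0.08125658] hub rel [0.06750005 0.07905777]
[[0.476, -0.09, 0.341], [0.498, -0.111, 0.364], [0.497, -0.117, 0.363], [0.489, -0.123, 0.356], [0.49, -0.131, 0.357], [0.497, -0.138, 0.365], [0.497, -0.145, 0.365]]
```

Emit:
jog_arm --targets '[[[1,-2,1],0],[[1.15,-2.3,3],0],[[0,0,4],0],[[0,0,4],0],[[0,0,3],0],[[0,0,2],0],[[0,0,1],0],[[0,0,0],0],[[0,0,0],0]]'

```text
time: 12.55
tool_pos: [0.5037, -0.0854, 0.0771]
tool_rot: [[0.998, -0.064, 0.001], [-0.064, -0.998, -0.0], [0.001, 0.0, -1.0]]
ft_force: [0.7, 0.7, 0.2]
finger_gap: -0.001
gripper_force: 0.0
```

```bash
python3 tip.py; python3 - <<'E'
from h import *
im,d,K,M=grab("wrist"); save(im,"w3.png"); np.savez("w3.npz",im=im,d=d,K=K,M=M)
E
```

```text
12.6 [ 0.50395187 -0.08552916  0.0776093 ] [-0.24132706  0.59580579 -0.14182283]
tip [[0.506, -0.092, 0.09], [0.504, -0.093, 0.091], [0.509, -0.093, 0.093], [0.513, -0.082, 0.095], [0.513, -0.088, 0.097], [0.51, -0.093, 0.097], [0.508, -0.094, 0.097], [0.513, -0.093, 0.098]]
```

View pics/w3.png

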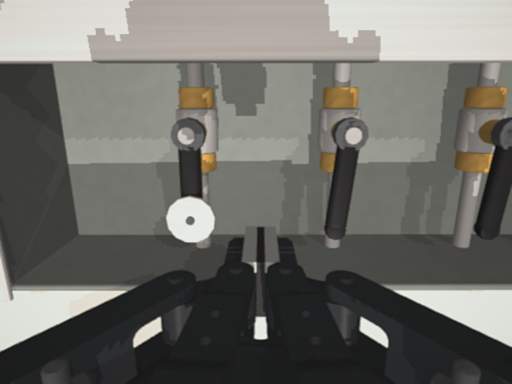

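The tips at (262,245) sit right of the tag at (190,220) and left of the middle lever at (340,190), with clear room below. Descend, then sweep the first part of the arc.

Emit:
jog_arm --targets '[[[0,0,1.5],0],[[0,0,1.5],0],[[0,0,1],0],[[0,0,0.6],0],[[0,0,0],0],[[0,-0.6,0],0],[[0,-0.6,0],0],[[-0.2,-0.6,0],0],[[-0.2,-0.6,0],0],[[-0.15,-0.56,0],0],[[0,0,0],0]]'

```text
time: 13.75
tool_pos: [0.5001, -0.0552, 0.0314]
tool_rot: [[0.998, -0.063, 0.002], [-0.063, -0.998, -0.001], [0.002, 0.001, -1.0]]
ft_force: [0.7, -3.1, -0.5]
finger_gap: -0.005
gripper_force: 1.3
```

Emit:
jog_arm --targets '[[[0,-0.5,0],0],[[0,-0.5,0],0],[[0,-0.5,0],0],[[0.1,-0.5,0],0],[[0.25,-0.5,0],0],[[0.25,-0.5,0],0],[[0.25,-0.45,0],0],[[0.3,-0.45,0],0],[[0,0,0],0]]'

```text
time: 14.65
tool_pos: [0.5129, -0.0162, 0.0302]
tool_rot: [[0.998, -0.064, -0.001], [-0.064, -0.998, 0.001], [-0.001, -0.001, -1.0]]
ft_force: [-1.8, -1.0, -0.9]
finger_gap: -0.002
gripper_force: 1.0
```

Now the last part, towards +x.

Emit:
jog_arm --targets '[[[0.4,-0.4,0],0],[[0.4,-0.35,0],0],[[0.4,-0.3,0],0],[[0.4,-0.2,0],0],[[0,0,0],0]]'

```text
time: 15.15
tool_pos: [0.5295, -0.0049, 0.03]
tool_rot: [[0.998, -0.064, -0.001], [-0.064, -0.998, 0.001], [-0.001, -0.001, -1.0]]
ft_force: [-2.8, -0.3, -0.6]
finger_gap: -0.003
gripper_force: 1.0
```

Emit:
jog_arm --targets '[[[0.15,0,0],0],[[0.15,0,0],0],[[0.1,0,0],0],[[0,0,0],0]]'

```text
time: 15.55
tool_pos: [0.5325, -0.0045, 0.0299]
tool_rot: [[0.998, -0.064, -0.003], [-0.064, -0.998, 0.002], [-0.003, -0.002, -1.0]]
ft_force: [-5.3, 3.2, 1.1]
finger_gap: 0.001
gripper_force: 2.8
```

Emit:
jog_arm --targets '[[[0.1,0,0],0],[[0.1,0,0],0],[[0,0,0],0]]'

```text
time: 15.85
tool_pos: [0.5328, -0.0044, 0.0296]
tool_rot: [[0.998, -0.064, -0.007], [-0.064, -0.998, 0.003], [-0.007, -0.002, -1.0]]
ft_force: [-11.2, 2.9, 5.3]
finger_gap: 0.0
gripper_force: 5.7
```

Stop reached (11 N). Back off, lift, and check.

Emit:
jog_arm --targets '[[[-0.6,0,0],0],[[-0.6,0,0],0],[[0,0,-2],0],[[0,0,-3],0],[[0,0,-4],0],[[0,0,-4],0],[[-1,3,-4],0],[[-1,4,-4],0],[[-1,3,-1],0],[[0,2,0],0],[[0,0,0],0],[[0,0,0],0]]'

```text
time: 17.05
tool_pos: [0.4882, -0.1174, 0.2447]
tool_rot: [[0.998, -0.066, 0.001], [-0.066, -0.998, 0.0], [0.001, -0.0, -1.0]]
ft_force: [-0.3, -0.1, -0.2]
finger_gap: -0.002
gripper_force: 0.0
```

```bash
python3 - <<'E'
from h import *
im,d,K,M=grab("wrist"); np.savez("w4.npz",im=im,d=d,K=K,M=M); save(im,"w4.png"); print(manip.sense()["tool_pos"])
E
```

```text
[ 0.48814504 -0.11678502  0.24438713]
```

View pics/w4.png

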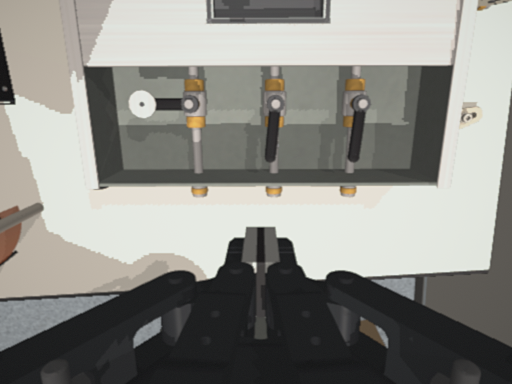

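The tag is now at (142,103), left of its hub at (193,103) and square to the pipe, so the valve is shut. The plain levers are unchanged. Now go to the cup (fully back) and lower into it.

Emit:
jog_arm --targets '[[[2,0.1,0],0],[[3,0.2,0],0],[[3,0.2,0],0],[[3,0.2,1],0],[[2.5,0.1,2],0],[[1.8,0.1,3],0],[[0,0,4],0],[[0,0,4],0],[[0,0,2],0],[[0,0,0.8],0],[[0,0,0],0],[[0,0,0],0]]'

```text
time: 18.3
tool_pos: [0.6413, -0.1359, 0.0779]
tool_rot: [[0.998, -0.063, 0.002], [-0.063, -0.998, -0.001], [0.002, 0.001, -1.0]]
ft_force: [0.2, -0.1, 0.4]
finger_gap: 0.001
gripper_force: 0.0
```

Emit:
jog_arm --targets '[[[0,0,0.6],0],[[0,0,0.6],0],[[0,0,0.5],0],[[0,0,0.3],0],[[0,0,0.1],0],[[0,0,0],0],[[-0.5,0,0],0],[[-0.5,0,0],0],[[-0.5,0,0],0],[[-0.5,0,0],0],[[0,0,0],0]]'

```text
time: 19.4
tool_pos: [0.6195, -0.1351, 0.0558]
tool_rot: [[0.998, -0.064, -0.001], [-0.064, -0.998, -0.0], [-0.001, 0.0, -1.0]]
ft_force: [-1.0, -0.8, 3.4]
finger_gap: 0.002
gripper_force: 1.7
```

Emit:
jog_arm --targets '[[[-0.5,0,-0.1],0],[[-0.7,0,0],0],[[-0.8,0,0],0],[[-0.8,0,0],0],[[-0.8,0,0],0],[[-0.8,0,0],0],[[-0.8,0,0],0],[[-0.8,0,0],0],[[-0.8,0,0],0],[[-0.8,0,0],0],[[-0.6,0,0],0],[[-0.5,0,0],0],[[0,0,0],0]]'

```text
time: 20.7
tool_pos: [0.5323, -0.1289, 0.0564]
tool_rot: [[0.998, -0.064, -0.002], [-0.064, -0.998, 0.001], [-0.002, -0.001, -1.0]]
ft_force: [0.8, -0.1, -0.4]
finger_gap: -0.0
gripper_force: 0.0
```

Emit:
jog_arm --targets '[[[-0.4,0,0],0],[[-0.3,0,0],0],[[-0.3,0,0],0],[[-0.3,0,0],0],[[-0.2,0,0],0],[[0,0,0],0]]'

```text
time: 21.3
tool_pos: [0.5179, -0.1282, 0.0565]
tool_rot: [[0.998, -0.064, -0.001], [-0.064, -0.998, 0.0], [-0.001, -0.0, -1.0]]
ft_force: [0.4, 0.8, -0.4]
finger_gap: -0.002
gripper_force: 0.4
```

Emit:
jog_arm --targets '[[[-0.2,0,0],0],[[-0.2,0,0],0],[[-0.15,0,0],0],[[0,0,0],0]]'

```text
time: 21.7
tool_pos: [0.5167, -0.1283, 0.0568]
tool_rot: [[0.998, -0.065, 0.009], [-0.065, -0.998, -0.001], [0.009, 0.0, -1.0]]
ft_force: [17.5, 1.5, -13.7]
finger_gap: -0.0
gripper_force: 9.0
```

The stop is reached: stroke 140 mm = 116 + (46-22), as it should be. Release, lift, and verify.

Emit:
jog_arm --targets '[[[0.5,0,0],0],[[0.8,0,0],0],[[0,0,0],0],[[0,0,-1],0],[[0,0,-2],0],[[0,0,-4],0],[[-1,0,-4],0],[[-2,0,-4],0],[[-1,0,-3],0],[[0,0,0],0],[[0,0,0],0]]'

```text
time: 22.8
tool_pos: [0.486, -0.1265, 0.2377]
tool_rot: [[0.998, -0.065, 0.002], [-0.065, -0.998, -0.001], [0.002, 0.001, -1.0]]
ft_force: [0.4, 0.6, -0.7]
finger_gap: -0.001
gripper_force: 0.0
```

```bash
python3 - <<'E'
from h import *
im,d,K,M=grab("wrist"); save(im,"w5.png"); P=cloud(d,K,M); s=manip.sense(); print(s["time"],s["tool_pos"],s["ft_force"])
m=(abs(P[...,2]-.08)<.005)&(P[...,0]>.42)&(P[...,0]<.62)&(abs(P[...,1]+.13)<.2)
c=[u for u in range(120,405) if m[:,u].any()]
for f,n in((max,"front"),(min,"back")):
    e=np.array([P[f(np.where(m[:,u])[0]),u] for u in c]); p=np.polyfit(e[:,1],e[:,0],1); print(n,p,np.polyval(p,-.13))
E
```

```text
22.85 [ 0.48558494 -0.12615144  0.23635034] [0.34269598 0.74417876 0.13659823]
front [0.06499424 0.47453504] 0.46608579077480883
back [0.0635613  0.59536862] 0.5871056461693359
```

View pics/w5.png

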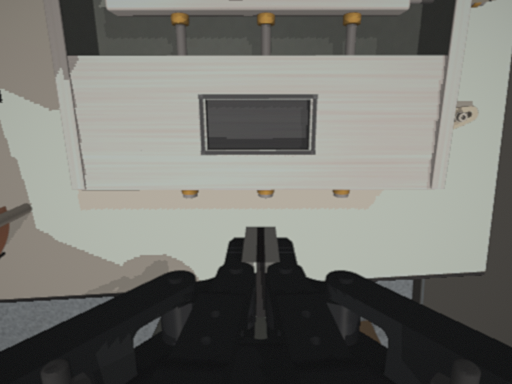

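The cover front edge (row 188) is flush with the box front, and the edge measures x=0.466, so the cover is shut and the arm is clear of everything.

```bash
python3 -c "
from workcell import manip
print(manip.hand_in())"
```

```text
the job is handed in; nothing more can be done
None
```

I pushed the tagged (left) lever to its shut stop, slid the cover back to its shut stop, left both plain levers open, and handed the job in at about 23 s; no verdict was returned. My first push passed over the cover without moving it, because the closed fingertips sit about 16 mm above the reported TCP.

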